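# Free the tool-release catch of a test enclosure and open its door

### The job

The blue-framed door of the small grey test enclosure hangs ajar, held by an orange sprung hook inside its top edge. Take the red screwdriver from the rack, put its blade down through the narrow gap above the hook, press the hook down gently (it is brittle plastic, and neither it nor the door may be forced) and draw the door out past its catch, then swing the door wide open, about square to the front, so that the board inside can be got at. Put the red screwdriver back upright in its hole in the rack, and leave the other two drivers, the bottle and the solder reel where they stand.

Things in the scene. Friction and masses are not known exactly. Their poses are not given: they have to be found in the camera images.
- enclosure: small grey sheet-steel test enclosure, 120 deep x 190 wide x 160 high (all lengths in mm), fixed to the bench. Origin: centre of its footprint on the bench; x points from front to back, y to the left seen from the robot, z up. Front face at x = -60. Three small indicators stand up to 13 above its top; a circuit board and a heat sink sit inside.
- header (a point): front lower edge of the header, the fixed channel along the top of the enclosure's front, straight behind the hook's place; axes as the enclosure. The header is 30 deep (x 0 to 30) and 22 high (z 0 to 22, so from 138 to 160 above the bench). The hook's arm passes below it and its barb catches behind its back edge.
- door (a joint): angle (rad) of the blue-framed, windowed front door: 0 shut, growing outward (free edge toward the robot), stop at 1.65; 0.12 to 0.165 at the start. The hook stops it at about 0.165 to 0.18 until pressed down. It stays where it is left; about 0.6 N moves it at the hook. Door 12 thick, 190 wide, top edge 160 above the bench; a pull bar stands 26 out on its outside.
- door_hinge (a point): point on the upright hinge axis, at the door's right-hand edge seen from the robot, mid-thickness, 160 above the bench. Its axes turn with the door: y along the door from hinge to free edge, x square to the door toward its inside (into the enclosure when shut), z up. The door's inside face is at x = 6. The other points on the door use these axes.
- hook_root (a point): where the orange hook leaves the door's inside face, at (6, 150, -32) from door_hinge, nominally. The hook is a plastic lever 16 wide that sticks out square from the door and turns down about a pivot 6 behind this point. Its bracket has slotted screw holes: the whole hook may sit up to 8 higher or lower than this and the next two points say, so feel for it.
- hook_spot (a point): nominal place to press: thumb rest on the arm's flat top, 12.5 inward of the door's inside face, 128 above the bench. The gap above it, from door face to header, is 20 to 28 wide. A lip 6 high stands 4 to 8 to the door side of this point: a blade on the rest draws hook and door outward by it. Spring: 2.5 N to start, 1.2 to 1.5 N more per 1 of travel. It breaks over 12 N.
- hook_barb (a point): nominal top of the catching face of the barb at the hook's inner end: 58 from the door's inside face, 11 above the header's lower edge; it stands 21 up from the arm, is 7 thick and has a ramp behind. It clears the header after 1 to 6 of travel at the thumb rest, depending on the bracket's height, and is past the header once the door stands at about 0.45.
- driver_red: screwdriver with red handle, 168 long, 75 g, standing point down in a rack hole. Origin near mid-length; its y axis runs from point to handle end (upward here), the shaft's axis lies 9 from the origin along the body's z axis. Handle six-sided, 18 across flats, 54 long with a black cap above; shaft 5.6 thick.
- driver_tip (a point): point of the red screwdriver's blade, on its axis.
- driver_collar (a point): on the red screwdriver's axis at the lower end of its handle, 108 from the point: the shoulder that rests on the rack's top. The handle runs from here 54 upward (and the cap 6 more).
- rack: wooden screwdriver rack, fixed, 50 deep x 184 wide, top face 120 above the bench. Origin: centre of its footprint on the bench; y along its row of three holes, z up. Holes 10 in diameter with a 3 chamfer at x = 0, y = -60, 0 and +60, through the 22 thick top rail; open below down to 8 above the bench. Red and blue drivers stand in the first two in either order, the yellow one in the third.
- driver_blue: blue-handled screwdriver, 148 long, in the rack; to be left alone.
- driver_fine: slim yellow-handled screwdriver, 132 long, in the rack; to be left alone.
- flux_bottle: small cream bottle with red nozzle, 32 diameter x 92 high, to the left of the enclosure; origin under its foot; to be left alone.
- solder_reel: reel of solder, 54 diameter x 33 high, to the right of the enclosure; to be left alone.

How it is judged:
By the outcome, as a careful person would: the job done as asked, in the order asked, and still so for the second after the job is handed in, with the robot touching nothing.
It also fails if it takes over 72 s, if anything falls off the work surface, if the arm or the gripper's body presses on something with over 40 N, if the wrist force passes 120 N, or if a joint passes its speed limit or range.

### The arm

A 6-joint arm with a two-finger parallel gripper is mounted at the origin on a cart in front of the work surface, level with it; the furniture and walls round the work are solid. World frame = base frame: x ahead of the robot, y to its left, z up, the work surface at z = 0. Lengths are in m, angles in rad, forces in N, time in s.
With the tool pointing down it reaches from about 0.35 to 1 m from the base axis. Payload 7.1 kg.
Tool frame: the origin (TCP) lies between the finger pads; the fingertips stand 22 mm ahead of it and the grasp point (between the pads) lies 3 mm ahead of it; z points along the fingers, y is the line along which they close (so a half turn about z gives the same grasp; the last joint's range is limited). The gripper opens to 85 mm and grips with 20 to 120 N. Pads are 22 mm wide; open, the fingers measure 114 mm over their backs; the gripper's body (76 mm by 85 mm) begins 54 mm behind the grasp point. The pads swing forward as they close: fully open they stand 13 mm farther back than shut.
Start: joints at [1.156, 0.423, 1.63, -0, 1.089, -0.019], TCP at [0.241, 0.577, 0.253] pointing down, gripper open.
Joint ranges: [-3, 3], [-0.9, 2.11], [0.09, 2.58], [-1.31, 4.45], [0.11, 2.69], [-2.54, 2.54]. Speed limits (rad/s): [2.39, 2.39, 3.01, 3.14, 3.14, 3.14].

### API

Orientations are given as a rotation vector (axis times angle).
In Python, from rig import manip gives the robot as it stands. The module is installed in compiled form; this text tells all that it offers. Calls block until the motion is done:
- manip.move_to(position, orientation): joint-space move of the TCP to a pose.
- manip.servo_line(position, orientation=None, rate=0.15): straight line of the TCP; orientation=None keeps the orientation; rate is the mean speed in m/s.
- manip.set_joints(angles): joint-space move.
- manip.command_gripper(opening, f_grip=None): finger opening in m; f_grip is the grip in N (None keeps the last); returns when the fingers have stopped.
- manip.hold(seconds).
- manip.solve_ik(position, orientation): joint angles nearest the present ones, or None.
- manip.camera(name): name is "scene" or "side" or "wrist"; returns a dict with "image" (384x512x3 uint8, red, green, blue), "fx", "fy", "cx", "cy" (pixels), "cam_to_world" (4x4, takes a point from camera to world coordinates); the wrist camera has in their place "mount" (4x4, takes a point from camera to tool coordinates, whose origin is the TCP and whose axes are the flange's). Camera axes: x right, y down, z forward; pixel columns grow to the right and rows downward; lengths in m; the calibration is good to about 2 mm. The wrist camera is an equidistant fisheye: a pixel r from the principal point sees the ray r / f radians off the axis. A picture is of the moment at which its call begins: read the wrist's pose just before it. There is no depth.
A pose or a line that the arm cannot do raises manip.IKError and nothing moves.
- manip.sign_off(): hands the job in; it is judged then, once.
Readings, each from a call of its own:
- manip.get_time(): time.
- manip.get_joint_positions(): joint angles.
- manip.get_joint_vel(): joint speeds.
- manip.get_tau(): joint torques, N m.
- manip.get_position(): TCP position.
- manip.get_ee_rot(): TCP orientation.
- manip.get_contact_force(): force on the tool from outside, world axes, zero at the start.
- manip.get_torque(): the same for the moment, N m.
- manip.get_width(): finger opening in m.
- manip.get_grip_force(): force on a finger pad.
Only numpy, scipy, OpenCV 4.12 (cv2) and the standard library are available. Lean on these libraries where they do the work, as an engineer would, in place of code of your own. Each camera call takes 0.05 s, during which the arm holds its last target. There are 200 camera calls.

## Working session

There is one attempt and no reset: what is moved stays moved. The work goes in short steps, each a Python script; the robot and the scene stay as the last script left them, time stands still between calls to the robot, and variables do not carry over. Pictures are saved under pics/ and viewed, at most 10 in all, crops included, and the job is handed in when it is done.

```bash
mkdir -p pics; cat > h.py <<'E'
from rig import manip as m
import numpy as np, cv2
from scipy.spatial.transform import Rotation as R
def ray(c,u,v):
    d=np.array([(u-c["cx"])/c["fx"],(v-c["cy"])/c["fy"],1.]);T=np.array(c["cam_to_world"]);return T[:3,3],T[:3,:3]@d
def onz(c,u,v,z):
    o,d=ray(c,u,v);return o+d*(z-o[2])/d[2]
def proj(c,p):
    T=np.linalg.inv(np.array(c["cam_to_world"]));q=T[:3,:3]@p+T[:3,3];return np.array([c["fx"]*q[0]/q[2]+c["cx"],c["fy"]*q[1]/q[2]+c["cy"]])
def tri(c1,p1,c2,p2):
    A=np.zeros((3,3));b=np.zeros(3);L=[]
    for c,p in((c1,p1),(c2,p2)):
        o,d=ray(c,*p);d=d/np.linalg.norm(d);P=np.eye(3)-np.outer(d,d);A+=P;b+=P@o;L.append((o,P))
    x=np.linalg.solve(A,b);return x,[np.linalg.norm(P@(x-o)) for o,P in L]
E
python3 - <<'E'
from h import *
import pickle
for n in("scene","side"):
    c=m.camera(n);pickle.dump(c,open(n+".pkl","wb"))
    i=c["image"][:,:,::-1];cv2.imwrite(f"pics/{n}0.png",i)
    print(n,c["fx"],c["cx"],c["cy"],np.round(c["cam_to_world"],3).tolist())
a=cv2.imread("pics/scene0.png");b=cv2.imread("pics/side0.png")
E
```

```text
scene 413.2513634036321 246.46526016670762 182.28682581928766 [[0.782, -0.47, 0.409, 0.195], [-0.623, -0.597, 0.505, -0.382], [0.007, -0.65, -0.76, 0.821], [0.0, 0.0, 0.0, 1.0]]
side 429.37014264976534 256.0455329378178 186.2881416818542 [[-0.968, -0.077, 0.24, 0.352], [-0.251, 0.35, -0.902, 0.959], [-0.014, -0.934, -0.358, 0.477], [0.0, 0.0, 0.0, 1.0]]
```

View pics/scene0.png

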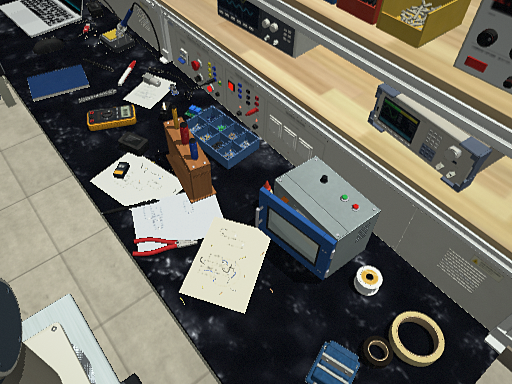

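View pics/side0.png

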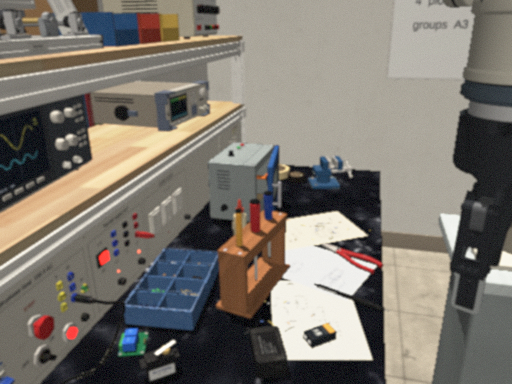

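The scene shows the rack (yellow 175,115; red 184,132; blue 194,150) and the enclosure at about (320,215), with its door ajar at the left. Side shows the red handle at (255,215). I'll enlarge both.

```bash
python3 - <<'E'
import cv2,numpy as np
a=cv2.imread("pics/scene0.png");b=cv2.imread("pics/side0.png")
cv2.imwrite("pics/c1.png",cv2.resize(a[95:285,150:390],(768,608-8),interpolation=cv2.INTER_CUBIC)) # sx 3.2, sy 3.158
cv2.imwrite("pics/c2.png",cv2.resize(b[130:320,195:305],(347,600),interpolation=cv2.INTER_CUBIC)) # 3.158
E
```

```text
(no output)
```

View pics/c1.png

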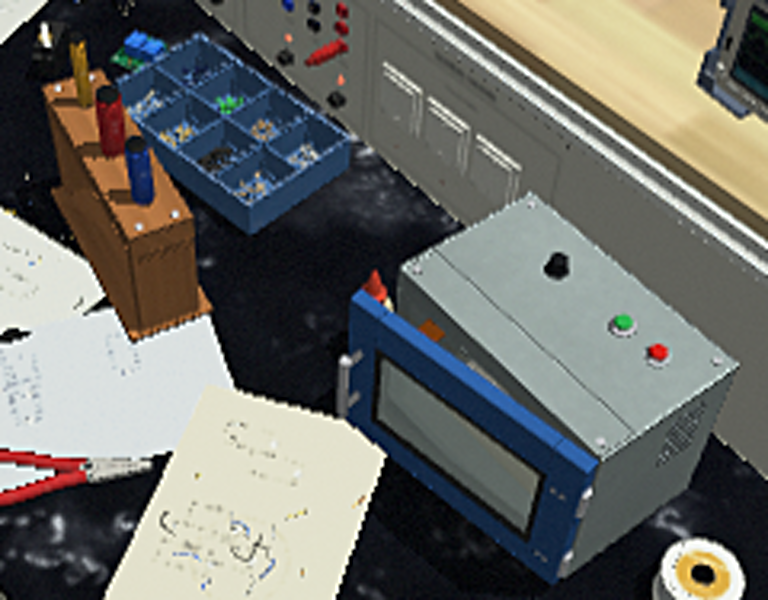

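View pics/c2.png

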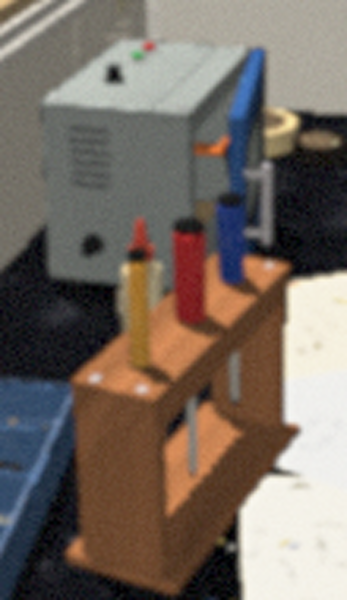

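Close-up: the enclosure's top corners in the crop are (530,193), (400,267), (605,455) and (740,365). The door's free corner is (355,293) and the rack's top corners are (42,88), (100,68), (197,212) and (132,240). The orange hook is visible in both views, at crop (432,330) in scene and (212,150) in side.

```bash
cat > meas.py <<'E'
from h import *
import pickle
S=pickle.load(open("scene.pkl","rb"));D=pickle.load(open("side.pkl","rb"))
s=lambda x,y:(150+(x+.5)/3.2-.5,95+(y+.5)/3.158-.5)
d=lambda x,y:(195+(x+.5)/3.158-.5,130+(y+.5)/3.158-.5)
def rect(px,z,L):  # rect fit: model corners L (4x2)
    P=np.array([onz(S,*s(*p),z)[:2] for p in px]);L=np.array(L,float)
    a=P-P.mean(0);b=L-L.mean(0);H=b.T@a;th=np.arctan2(H[0,1]-H[1,0],H[0,0]+H[1,1])
    Rm=np.array([[np.cos(th),-np.sin(th)],[np.sin(th),np.cos(th)]]);t=P.mean(0)-Rm@L.mean(0)
    print("origin",t.round(4),"yaw",th.round(4),"res mm",((P-(L@Rm.T+t))*1e3).round(1).tolist());return t,th,Rm
if __name__=="__main__":
    print("enc");t,th,Rm=rect([(530,193),(400,267),(605,455),(740,365)],.16,[(.06,.095),(-.06,.095),(-.06,-.095),(.06,-.095)])
    print("rack");rect([(42,88),(100,68),(197,212),(132,240)],.12,[(-.025,.092),(.025,.092),(.025,-.092),(-.025,-.092)])
    for n,p in(("door free out",(352,295)),("free in",(368,288)),("hinge out",(588,468)),("hinge in",(602,458))):
        q=onz(S,*s(*p),.16);print(n,q[:2].round(4),((q[:2]-t)@Rm*1e3).round(1))
    for n,c in(("scene",S),("side",D)):
        hsv=cv2.cvtColor(c["image"],cv2.COLOR_RGB2HSV);Hh=hsv[...,0]
        for k,mk in(("red",((Hh<7)|(Hh>172))&(hsv[...,1]>140)&(hsv[...,2]>60)),("org",(Hh>7)&(Hh<16)&(hsv[...,1]>190)&(hsv[...,2]>110))):
            x0,x1,y0,y1=(150,390,95,285) if n=="scene" else (195,305,130,320)
            w=np.zeros_like(mk);w[y0:y1,x0:x1]=mk[y0:y1,x0:x1]
            nn,l,st,ce=cv2.connectedComponentsWithStats(w.astype(np.uint8))
            for i in range(1,nn):
                if st[i,4]>8: print(n,k,st[i].tolist(),ce[i].round(2))
    for n,a,b in(("red cap top",(110,91),(190,226)),("red collar",(113,153),(190,319)),("blue cap",(138,142),(231,199)),("blue collar",(142,200),(232,279)),("yel cap",(78,42),(137,256)),("yel collar",(85,103),(139,363))):
        x,e=tri(S,s(*a),D,d(*b));print(n,x.round(4),(np.array(e)*1e3).round(1))
E
python3 meas.py
```

```text
enc
origin [ 0.6592 -0.069 ] yaw -0.025 res mm [[-2.3, -1.4], [1.0, -0.5], [2.9, 2.4], [-1.6, -0.5]]
rack
origin [0.5372 0.277 ] yaw -0.1808 res mm [[0.2, -0.7], [0.5, 0.7], [1.3, 1.5], [-2.0, -1.5]]
door free out [0.5621 0.0278] [-99.6  94.4]
free in [0.5741 0.026 ] [-87.5  92.8]
hinge out [ 0.5853 -0.1602] [-71.6 -93. ]
hinge in [ 0.5969 -0.1604] [-60.1 -92.9]
scene red [255, 102, 4, 4, 12] [256.5  103.58]
scene red [246, 108, 13, 8, 49] [251.78 111.08]
scene red [180, 125, 9, 20, 135] [184.28 135.03]
scene red [263, 180, 8, 11, 43] [267.02 185.4 ]
scene red [353, 204, 5, 5, 20] [355.05 205.9 ]
scene red [150, 237, 27, 18, 230] [162.78 244.99]
scene org [282, 197, 7, 6, 22] [284.64 199.41]
side red [237, 200, 6, 12, 37] [239.51 205.86]
side red [250, 203, 11, 30, 265] [254.92 217.47]
red cap top [0.5374 0.2753 0.1778] [1.3 1.3]
red collar [0.5355 0.2762 0.118 ] [1.6 1.6]
blue cap [0.5257 0.2214 0.1739] [0.9 0.9]
blue collar [0.5238 0.2197 0.1191] [1.3 1.3]
yel cap [0.5491 0.3335 0.1823] [0.9 0.9]
yel collar [0.5485 0.3363 0.1195] [1.5 1.5]
```

```bash
cat >> h.py <<'E'
def ori(yaw,sg=1): # tool down, closing axis y at heading yaw
    y=sg*np.array([np.cos(yaw),np.sin(yaw),0]);z=np.array([0,0,-1.]);return R.from_matrix(np.c_[np.cross(y,z),y,z]).as_rotvec()
E=np.array([.6592,-.069]);EY=-.025
def enc(x,y):
    c,s=np.cos(EY),np.sin(EY);return E+np.array([c*x-s*y,s*x+c*y])
def door(x,y,phi): # door coords (m) -> world xy
    c,s=np.cos(phi),np.sin(phi);return enc(-.066+c*x-s*y,-.095+s*x+c*y)
RK=np.array([.537,.276]);RY=-.181
def st(): print("t",round(m.get_time(),2),"p",np.round(m.get_position(),4),"f",np.round(m.get_contact_force(),2),"w",round(m.get_width(),4))
E
python3 - <<'E'
from h import *
st();print(np.round(m.get_ee_rot(),3))
for sg in(1,-1):
    for p,yaw in((np.r_[RK,.153],RY),(np.r_[door(.02,.15,.148),.27],RY),(np.r_[door(.02,.15,1.5),.27],RY),(np.r_[door(.02,.15,1.5),.27],RY+.8)):
        q=m.solve_ik(p,ori(yaw,sg));print(sg,p.round(3),None if q is None else np.round(q,2))
E
```

```text
t 0.1 p [0.2408 0.5763 0.2526] f [ 0.13 -0.15 -0.13] w 0.0853
[-6.18e-01 -3.08e+00  2.00e-03]
1 [0.537 0.276 0.153] [ 0.46  0.52  1.74 -0.    0.88  0.64]
1 [ 0.592 -0.011  0.27 ] [-0.04  0.36  1.69 -0.    1.09  0.14]
1 [ 0.443 -0.128  0.27 ] [-0.31  0.16  1.96 -0.    1.02 -0.13]
1 [ 0.443 -0.128  0.27 ] [-0.31  0.16  1.96 -0.    1.02 -0.93]
-1 [0.537 0.276 0.153] [ 0.46  0.52  1.74 -0.    0.88 -2.51]
-1 [ 0.592 -0.011  0.27 ] None
-1 [ 0.443 -0.128  0.27 ] None
-1 [ 0.443 -0.128  0.27 ] [-0.31  0.16  1.96 -0.    1.02  2.22]
```

```bash
python3 - <<'E'
from h import *
o=ori(RY)
m.command_gripper(.05,50)
m.move_to(np.r_[RK,.25],o)
m.servo_line(np.r_[RK,.154],rate=.12); st()
m.command_gripper(.0,50); st(); print(m.get_grip_force())
E
```

```text
t 3.05 p [0.5374 0.2763 0.1546] f [-0.06 -0.1   0.52] w 0.0497
t 3.43 p [0.5374 0.2762 0.1549] f [-1.85 -0.73  5.44] w 0.0189
48.84497484192252
```

```bash
python3 - <<'E'
from h import *
p=m.get_position()
m.servo_line(np.r_[p[:2],.20],rate=.08); st()
m.servo_line(np.r_[p[:2],.335],rate=.2); st()
h=door(.0198,.15,.148)
m.move_to(np.r_[h,.335],ori(RY)); st()
I=[]
for n in("scene","side"):
    c=m.camera(n);i=c["image"][:,:,::-1]
    y,x=(60,230) if n=="scene" else (40,185)
    I.append(cv2.resize(i[y:y+190,x:x+125],(395,600),interpolation=cv2.INTER_CUBIC))
cv2.imwrite("pics/hov.png",np.hstack(I))
st()
E
```

```text
t 4.16 p [0.5373 0.2761 0.2   ] f [ 0.04  0.35 -0.46] w 0.019
t 4.98 p [0.5368 0.2758 0.3335] f [-0.06 -0.08 -1.31] w 0.0186
t 6.11 p [ 0.592  -0.0101  0.3346] f [ 0.21  0.46 -0.38] w 0.0191
t 6.21 p [ 0.5921 -0.0096  0.3348] f [-0.09  0.92 -0.11] w 0.0188
```

View pics/hov.png

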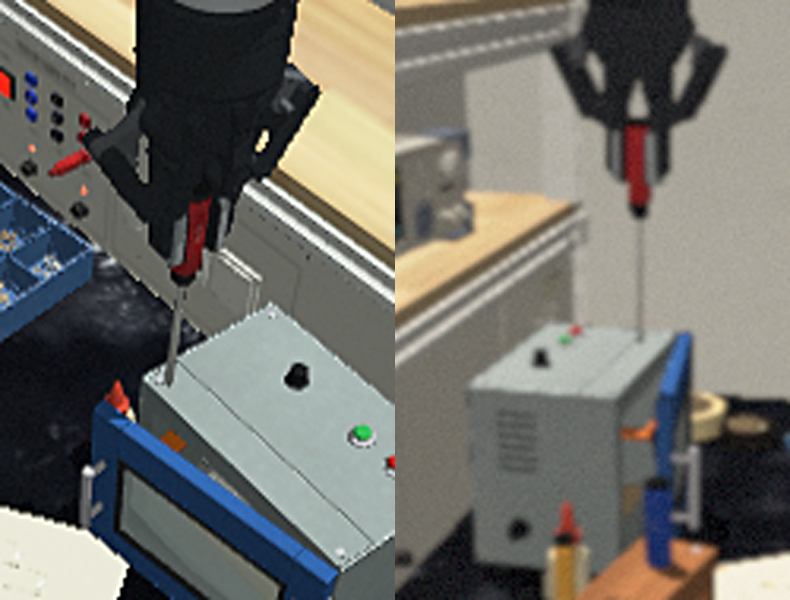

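The driver hangs in the grip above the gap. In the crop its tip is at (169,383) in scene and (641,340) in side. The collar is at (184,278) and (640,213), and the hook at (173,441) and (637,432).

```bash
python3 - <<'E'
from h import *
import pickle
S=pickle.load(open("scene.pkl","rb"));D=pickle.load(open("side.pkl","rb"))
s=lambda x,y:(230+x/3.16-.35,60+y/3.158-.35)
d=lambda x,y:(185+(x-395)/3.16-.35,40+y/3.158-.35)
inv=lambda q:((q[:2]-E)@np.array([[np.cos(EY),-np.sin(EY)],[np.sin(EY),np.cos(EY)]])*1e3).round(1)
for n,a,b in(("tip",(169,383),(641,340)),("collar",(184,278),(640,213)),("hook",(173,441),(637,432)),("door free in corner",(110,400),(690,335)),("encl front left",(145,375),(616,395))):
    x,e=tri(S,s(*a),D,d(*b));print(n,x.round(4),(np.array(e)*1e3).round(1),"enc",inv(x))
tp=np.array([.592,-.0098,.192]);print("tip pred px",proj(S,tp),s(169,383),proj(D,tp),d(641,340))
for px in((95,402),(112,396)):
    q=onz(S,*s(*px),.16);print("door top free",inv(q))
# hook expected silhouette: rest-level points
for x in(.006,.0185,.03):
  for dz in(-.008,0,.008):
    q=np.r_[door(x,.15,.148),.128+dz];print(x,dz,"scene",((proj(S,q)-[229.65,59.65])*[3.16,3.158]).round(0),"side",((proj(D,q)-[184.65,39.65])*[3.16,3.158]+[395,0]).round(0))
print(inv(np.r_[door(.0185,.15,.148)]))
E
```

```text
tip [ 0.5914 -0.0087  0.1951] [0.1 0.1] enc [-69.3  58.6]
collar [ 0.5915 -0.0114  0.291 ] [0.6 0.6] enc [-69.2  55.9]
hook [ 0.599  -0.0077  0.1232] [4.5 4.5] enc [-61.7  59.8]
door free in corner [ 5.504e-01 -5.000e-04  2.028e-01] [1.6 1.6] enc [-110.5   65.7]
encl front left [0.6033 0.0259 0.162 ] [0.9 0.9] enc [-58.2  93.5]
tip pred px [283.63402869 182.0928819 ] (283.1310126582278, 180.92929069031035) [262.38457767 148.44020091] (262.49810126582275, 147.31307789740342)
door top free [-97.5  96.7]
door top free [-85.3  94. ]
0.006 -0.008 scene [150. 469.] side [659. 432.]
0.006 0 scene [151. 461.] side [659. 423.]
0.006 0.008 scene [152. 454.] side [659. 413.]
0.0185 -0.008 scene [163. 458.] side [643. 432.]
0.0185 0 scene [163. 451.] side [643. 422.]
0.0185 0.008 scene [164. 443.] side [643. 413.]
0.03 -0.008 scene [174. 448.] side [629. 432.]
0.03 0 scene [175. 441.] side [629. 422.]
0.03 0.008 scene [176. 434.] side [629. 412.]
[-69.8  56.1]
```

```bash
cat >> h.py <<'E'
def frc(n=4):
    a=[]
    for _ in range(n): m.hold(.02);a.append(m.get_contact_force())
    return np.mean(a,0)
E
python3 - <<'E'
from h import *
h=door(.0198,.15,.148)
m.servo_line(np.r_[h,.300],ori(RY),rate=.12)
f0=frc(8);np.save("f0.npy",f0);print(f0.round(2))
z=.300
while z>.254:
    z-=.001 if z<.288 else .003
    m.servo_line(np.r_[h,z],rate=.04)
    f=frc(3)-f0;p=m.get_position()
    if z<.283: print(round((p[2]-.1429)*1e3,1),f.round(2),end=";")
    if abs(f[2])>1.8 or np.hypot(*f[:2])>2: break
st();print(f.round(2))
E
```

```text
[-0.15  0.19 -0.37]
139.1 [ 0.08 -0.17 -0.4 ];138.1 [ 0.18  0.14 -0.38];137.0 [ 0.08 -0.05  0.06];136.1 [ 0.02  0.42 -0.64];135.1 [ 0.37 -0.17  0.05];134.1 [ 0.57 -0.01  0.27];133.1 [ 0.46  0.39 -0.53];132.1 [-0.24 -0.7  -0.49];131.1 [ 0.2  -0.39 -0.76];130.0 [ 0.5  -0.18 -0.26];129.1 [ 0.08 -0.58 -0.25];128.1 [ 0.47 -0.27  0.07];127.1 [-0.07 -0.06  0.15];126.1 [-0.13  0.12 -0.17];125.0 [ 0.16  0.13 -0.38];124.1 [-0.08  0.22 -0.72];123.1 [ 0.36 -0.62 -0.24];122.3 [ 0.22 -0.22  1.67];121.3 [0.39 0.   2.14];t 14.58 p [ 0.5922 -0.011   0.2642] f [ 1.22 -0.19  1.76] w 0.0187
[0.39 0.   2.14]
```

```bash
python3 - <<'E'
from h import *
h=door(.0198,.15,.148);f0=np.load("f0.npy");z=.2638
while z>.258:
    z-=.0005
    m.servo_line(np.r_[h,z],rate=.03)
    f=frc(4)-f0;print(round((m.get_position()[2]-.1429)*1e3,1),f.round(2),end="; ")
    if f[2]>6.2 or np.hypot(*f[:2])>3: break
print("pull");zc=z
n0=np.array([np.cos(EY+.148),np.sin(EY+.148)])
for k,phi in enumerate(np.arange(.154,.5,.008)):
    m.servo_line(np.r_[door(.0198,.15,phi),zc],rate=.05)
    f=frc(3)-f0
    print(round(phi,3),f.round(1),end="; ")
    if np.hypot(*f[:2])>3.5 or f[2]>9.5: print("STOP");break
st()
E
```

```text
120.5 [ 0.49 -0.15  3.2 ]; 120.0 [ 0.22 -0.38  3.16]; 119.5 [ 0.53 -0.73  4.03]; 119.0 [ 0.38 -0.46  4.71]; 118.4 [-0.12 -0.31  4.8 ]; 118.0 [-0.02 -0.3   5.58]; 117.5 [-0.25 -0.06  6.3 ]; pull
0.154 [ 0.3 -0.1  5.7]; 0.162 [ 0.2 -0.   5.6]; 0.17 [ 0.  -0.5  5.7]; 0.178 [ 0.2 -0.5  5.8]; 0.186 [0.1 0.4 5.5]; 0.194 [0.1 0.1 5.5]; 0.202 [ 0.3 -0.   5.7]; 0.21 [ 0.2 -0.5  5.4]; 0.218 [0.9 0.3 6. ]; 0.226 [0.5 0.8 6. ]; 0.234 [0.3 0.4 5.8]; 0.242 [0.2 0.  5.9]; 0.25 [0.5 0.2 5.5]; 0.258 [0.2 0.4 5.7]; 0.266 [ 0.1 -0.3  5.7]; 0.274 [ 0.8 -0.3  5. ]; 0.282 [ 0.2 -0.1  5.7]; 0.29 [0.7 0.1 5.4]; 0.298 [ 0.4 -0.2  5.9]; 0.306 [ 0.4 -0.2  5.5]; 0.314 [0.3 0.  5.4]; 0.322 [0.6 0.3 5.6]; 0.33 [ 0.3 -0.   5.6]; 0.338 [0.7 0.  5.8]; 0.346 [0.2 0.3 5.5]; 0.354 [0.2 0.3 5.3]; 0.362 [ 0.  -0.3  5.8]; 0.37 [ 0.6 -0.1  5.7]; 0.378 [ 0.6 -0.2  5.8]; 0.386 [ 0.4 -0.   5.7]; 0.394 [0.7 0.1 5.7]; 0.402 [0.1 0.1 5.4]; 0.41 [ 0.2 -0.3  5.9]; 0.418 [0.6 0.4 5.3]; 0.426 [-0.   0.1  5.6]; 0.434 [0.2 0.8 5.6]; 0.442 [0.6 0.2 5.7]; 0.45 [ 0.5 -0.   5.9]; 0.458 [ 0.6 -0.1  5.6]; 0.466 [-0.1  0.4  5.1]; 0.474 [0.3 0.1 5.7]; 0.482 [0.2 0.3 5.4]; 0.49 [0.  0.7 6.1]; 0.498 [0.1 0.2 5. ]; t 30.0 p [ 0.5403 -0.0197  0.2605] f [ 0.55 -0.02  5.24] w 0.0196
```

```bash
python3 - <<'E'
from h import *
f0=np.load("f0.npy")
m.servo_line(np.r_[door(.0198,.15,.5),.2630],rate=.05)
for phi in np.arange(.53,1.58,.04):
    m.servo_line(np.r_[door(.0198,.15,phi),.2630],ori(RY),rate=.1)
    f=frc(1)-f0;print(round(phi,2),f.round(1),end="; ")
    if np.hypot(*f[:2])>5: print("STOP");break
st()
I=[]
for n in("scene","side"):
    c=m.camera(n);i=c["image"][:,:,::-1]
    y,x=(90,170) if n=="scene" else (90,185)
    I.append(cv2.resize(i[y:y+200,x:x+200],(400,400),interpolation=cv2.INTER_CUBIC))
cv2.imwrite("pics/open.png",np.hstack(I))
E
```

```text
0.53 [-1.1 -0.9  3.4]; 0.57 [-1.5  0.8  3.9]; 0.61 [-0.8 -0.6  4.2]; 0.65 [-0.8 -0.7  4.7]; 0.69 [-0.7 -0.   3.7]; 0.73 [-0.2 -0.6  3.7]; 0.77 [-0.1  0.3  3.9]; 0.81 [-1.1 -1.5  5.5]; 0.85 [ 0.2 -0.9  3.7]; 0.89 [-0.5 -0.2  4.7]; 0.93 [-0.5 -0.6  4. ]; 0.97 [-0.2  0.   3.1]; 1.01 [-0.6 -0.2  6.1]; 1.05 [-1.1 -0.7  5.2]; 1.09 [ 0.2 -0.5  3.7]; 1.13 [ 0.1 -0.9  4.7]; 1.17 [-0.5 -1.1  5.1]; 1.21 [ 0.5 -0.8  5.1]; 1.25 [ 0.5 -0.7  4.8]; 1.29 [-0.4 -0.5  4.7]; 1.33 [-0.2 -1.2  4.5]; 1.37 [0.2 0.2 5. ]; 1.41 [ 0.2 -0.6  4.5]; 1.45 [0.2 0.  5.6]; 1.49 [ 1.1 -0.9  4.7]; 1.53 [-0.3 -1.1  5.1]; 1.57 [ 0.3 -0.8  4. ]; t 37.45 p [ 0.4413 -0.139   0.263 ] f [ 0.14 -0.59  3.62] w 0.0188
```

View pics/open.png

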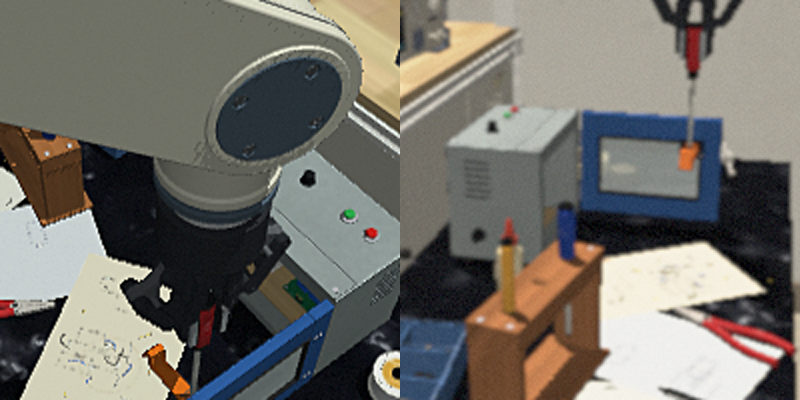

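The door stands about square to the front, with the board visible and the blade still on the hook at crop (690,150). Next I lift out, go above the rack hole and check the blade.

```bash
python3 - <<'E'
from h import *
p=np.r_[door(.0205,.15,1.57),.2630]
m.servo_line(np.r_[p[:2],.345],ori(RY),rate=.12); st()
m.move_to(np.r_[.5374,.2762,.345],ori(RY)); m.hold(.2); st()
I=[]
for n in("scene","side"):
    c=m.camera(n);i=c["image"][:,:,::-1]
    y,x=(30,125) if n=="scene" else (70,200)
    I.append(cv2.resize(i[y:y+150,x:x+100],(400,600),interpolation=cv2.INTER_CUBIC))
cv2.imwrite("pics/ret.png",np.hstack(I))
E
```

```text
t 38.38 p [ 0.4408 -0.1377  0.3441] f [ 0.6   0.95 -1.27] w 0.0185
t 40.15 p [0.5377 0.2752 0.3452] f [ 0.02  0.1  -0.2 ] w 0.0188
```

View pics/ret.png

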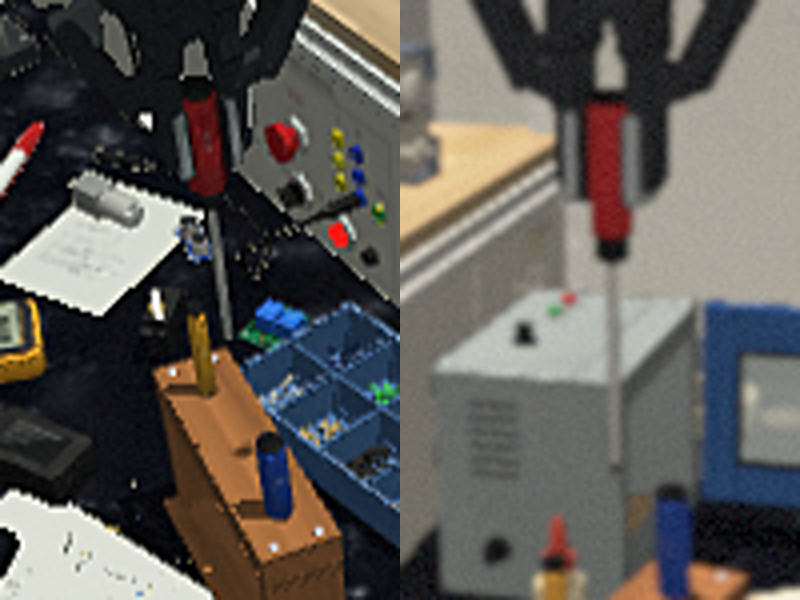

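Tip in the crop: scene (228,338), side (616,468). The cap top is at (198,82) and (608,95).

```bash
python3 - <<'E'
from h import *
import pickle
S=pickle.load(open("scene.pkl","rb"));D=pickle.load(open("side.pkl","rb"))
s=lambda x,y:(125+(x+.5)/4-.5,30+(y+.5)/4-.5)
d=lambda x,y:(200+(x-400+.5)/4-.5,70+(y+.5)/4-.5)
for n,a,b in(("tip",(228,338),(616,468)),("collar-ish",(212,200),(613,252)),("cap",(198,82),(608,95))):
    x,e=tri(S,s(*a),D,d(*b));print(n,x.round(4),(np.array(e)*1e3).round(1))
# expected vertical driver
for L in(.2021,.2021+.108,.2021+.168):
    q=np.array([.5377,.2755,L]);u=(proj(S,q)-[125,30]+.5)*4-.5;v=(proj(D,q)-[200,70]+.5)*4-.5+[400,0];print(L,u.round(0),v.round(0))
# hole centre estimated
print((proj(S,np.array([.5374,.2762,.12]))-[125,30]+.5)*4-.5)
E
```

```text
tip [0.5372 0.2776 0.2058] [0.2 0.2]
collar-ish [0.5377 0.2735 0.3019] [0.6 0.6]
cap [0.5392 0.275  0.3685] [0.7 0.7]
0.2021 [232. 344.] [617. 474.]
0.3101 [209. 184.] [612. 235.]
0.3701 [194.  81.] [610.  90.]
[245.58532372 448.21821787]
```

```bash
python3 - <<'E'
from h import *
h=np.array([.5374,.2757])
f0=frc(5);ok=True
m.servo_line(np.r_[h,.272],ori(RY),rate=.15)
for z in np.r_[np.arange(.266,.235,-.004),np.arange(.23,.162,-.01),np.arange(.160,.152,-.001)]:
    m.servo_line(np.r_[h,z],rate=.08)
    f=frc(2)-f0;print(round(z,3),f.round(1),end="; ")
    if f[2]>4 or np.hypot(*f[:2])>5: print("STOP");break
st()
E
```

```text
0.266 [0.2 0.3 0.1]; 0.262 [ 0.1 -0.3 -0.3]; 0.258 [-0.4 -0.2  0.7]; 0.254 [ 0.2 -0.7  0.4]; 0.25 [ 0.1 -0.1 -0.6]; 0.246 [-0.1 -0.1 -0.4]; 0.242 [-1.1 -0.1  0.3]; 0.238 [-0.7  0.2  0. ]; 0.23 [ 0.   0.  -0.4]; 0.22 [-0.8 -0.  -0.2]; 0.21 [-0.3  0.3  0.3]; 0.2 [-0.5  0.1  0.6]; 0.19 [-0.3  0.3  1. ]; 0.18 [-0.2 -0.8 -0.6]; 0.17 [-0.4 -0.4 -0.2]; 0.16 [-0.5 -0.  -0.3]; 0.159 [ 0.4 -0.2  0.5]; 0.158 [-0.5  0.1  0.1]; 0.157 [-0.8  0.5  0. ]; 0.156 [-0.  -0.6  0.5]; 0.155 [-0.  -0.1  0.5]; 0.154 [-1.8 -1.   8.4]; STOP
t 47.38 p [0.5375 0.2758 0.1549] f [-1.36 -0.78  7.18] w 0.0189
```

Seated at the same height as before. I'll release and retreat upwards.

```bash
python3 - <<'E'
from h import *
m.command_gripper(.05); st()
p=m.get_position()
m.servo_line(np.r_[p[:2],.30],rate=.1)
m.move_to(np.array([.36,.42,.32]),ori(RY)); st()
I=[]
for n in("scene","side"):
    c=m.camera(n);i=c["image"][:,:,::-1]
    y,x=(90,150) if n=="scene" else (110,185)
    I.append(cv2.resize(i[y:y+200,x:x+200],(400,400),interpolation=cv2.INTER_CUBIC))
cv2.imwrite("pics/end.png",np.hstack(I))
E
```

```text
t 47.78 p [0.5373 0.2757 0.1538] f [-0.05 -0.1  -0.84] w 0.05
t 50.31 p [0.3606 0.4197 0.3199] f [0.84 0.08 0.19] w 0.0501
```

View pics/end.png

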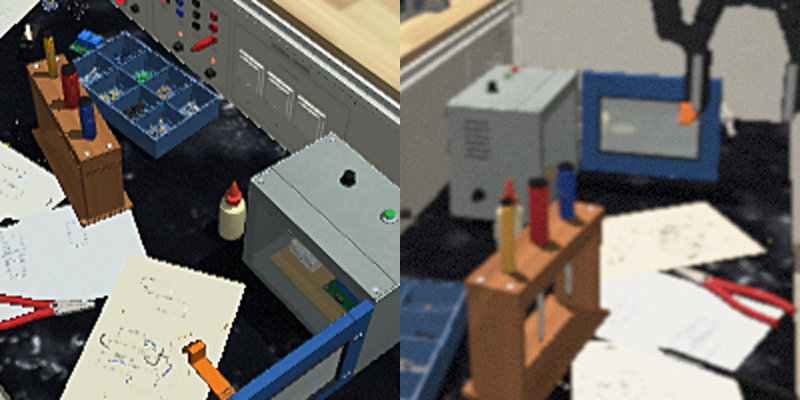

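The red driver is upright in the middle hole at scene crop (70,85), the door is square and open with its hook intact, and the bottle and the other drivers are where they were. Handing in.

```bash
python3 -c "
from rig import manip as m
print(m.sign_off())"
```

```text
the job is handed in; nothing more can be done
None
```

Handed in at about 50 s: the hook was released at about 6 N, the door stands about square to the front, the red screwdriver is back upright in its hole, and nothing else was touched (the reel was out of the last picture).

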